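# Lift a weighted lever by its balance point and hold it level over its posts

### The job

Pick up the weighted lever by its bar at its balance point and hold it level above the green two-post fixture, ready to be lowered on: the hole of the heavy grey boss straight above the thick post, the hole of the small eye straight above the thin post, with about 3 cm of clear air between the lever and the tips of the posts. Keep it level on the way, do not let it touch the fixture, and do not disturb the other things on the worktop. Finish while still holding it there, steady in the gripper, without putting it down.

Things in the scene. Friction and masses are not known exactly. Their poses are not given: they have to be found in the camera images.
- lever: lever lying flat, 189 mm long along its y, z up, 0.7 kg with its weight (up to a tenth off). Origin: on its underside, on the bar's line. Heavy grey boss (44 mm across, 36 mm tall, towards the robot's right, world -y, within 0.25 rad) at y -0.075; small eye (24 mm across, 34 mm tall) at y +0.080. It balances at y = -0.0263 + 0.357 x (joint slide_weight), in m, between boss and weight.
- lever_bar_mid (a point): point on the centre line of the lever's bar, straight above the lever's origin: 24 mm over its underside. The aluminium bar is 12 mm wide (x), 16 mm tall, and runs bare from y -0.044 to +0.068 in the lever's frame, free to grip across x from above, except where the brass weight sits
- slide_weight (a joint): place of the brass sliding weight on the bar, 0 to 0.044 m, growing towards the eye: its centre is at y = 0.012 + value in the lever's frame. It is clamped (30 N to shift it) and stays where it was set. The weight is 0.25 kg; the lever without it 0.45 kg, centre of mass at y -0.048
- weight_mid (a point): centre of the brass weight, 24 mm above the lever's underside; the block is 40 mm wide (x), 20 mm along the bar (y), 42 mm tall, with a dark thumbscrew on top reaching 54 mm above the lever's underside
- boss_bore (a point): centre of the boss's vertical 20 mm hole at the lever's underside (0, -0.075, 0 in the lever's frame)
- eye_bore (a point): centre of the eye's vertical 17 mm hole at the lever's underside (0, +0.080, 0 in the lever's frame)
- post_fixture: green base plate, 60 mm (x) by 190 mm (y), 10 mm thick, fixed to the worktop, with two steel posts; origin on its underside, z up. Thick post at y -0.075 (towards world -y, within 0.25 rad), thin post at y +0.080 in its frame: a lever straight above it with the same heading has both holes over their posts
- thick_post_tip (a point): centre of the tip of the thick post (16 mm diameter), 50 mm above the worktop
- thin_post_tip (a point): centre of the tip of the thin post (10 mm diameter), 50 mm above the worktop
- hose_beaker: clear plastic beaker, 54 mm across, 56 mm tall, fixed, nearer the robot than the lever and fixture; the end of the beige pump hose hangs into it, the hose reaching up to about 0.27 m; origin at the centre of its underside; keep clear
- brown_vial: small brown vial with a black cap, 33 mm across, 60 mm tall, loose; origin at the centre of its underside; leave alone
- tape_roll: roll of beige tape lying flat, 96 mm across, 25 mm tall, loose; origin at the centre of its underside; leave alone
- timer: small white timer with buttons, 66x66x18 mm, loose; origin at the centre of its underside; leave alone
- blue_cap: blue ribbed bottle cap, 54 mm across, 27 mm tall, loose; origin at the centre of its underside; leave alone
- filter_holder: blue round filter holder with a stub on top, 56 mm across, 40 mm tall, loose, at the rear; origin at the centre of its underside; leave alone
Not all that is in view belongs to the job. What is shaped like the lever but red is not meant.

How it is judged:
By the outcome, as a careful person would: the job done as asked, in the order asked, and still so for the second after the job is handed in, while the arm keeps its last pose, push and grip.
It also fails if it takes over 40 s, if anything falls off the work surface, if the arm or the gripper's body presses on something with over 40 N, if the wrist force passes 120 N, or if a joint passes its speed limit or range.

### The arm

A 7-joint arm with a two-finger parallel gripper is mounted at the origin on a cart in front of the work surface, level with it; the furniture and walls round the work are solid. World frame = base frame: x ahead of the robot, y to its left, z up, the work surface at z = 0. Lengths are in mm, angles in rad, forces in N, time in s.
With the tool pointing down it reaches from about 425 to 1025 mm from the base axis. Payload 9.4 kg.
Tool frame: the origin (TCP) lies midway between the tips of the shut fingers; the grasp point (between the pads) lies 19 mm behind it; z points along the fingers, y is the line along which they close (so a half turn about z gives the same grasp; the last joint's range is limited). The gripper opens to 93 mm and grips with 3 to 60 N. Pads are 15 mm wide; open, the fingers measure 128 mm over their backs; the gripper's body (75 mm by 188 mm) begins 65 mm behind the grasp point.
Start: joints at [1.167, 0.599, -0.003, 1.599, 0.002, 0.943, -0.08], TCP at [232.725, -686.632, 218.618] pointing down, gripper open.
Joint ranges: [-2.57, 2.57], [-0.35, 1.97], [-1.29, 1.29], [0.11, 2.56], [-1.05, 4.19], [0.11, 1.86], [-2.63, 2.63]. Speed limits (rad/s): [2.22, 2.22, 3.01, 3.01, 3.14, 3.14, 3.14].

### API

Orientations are given as a rotation vector (axis times angle).
In Python, from rig import bot, viewer gives the robot as it stands.
- The arm moves only by the tool jog_arm, never from a script. Its arguments are lists of equal length, an entry for each row: "slide": the shift along the world's x, y, z each as a share of 250 mm, from -1 to 1, a list of three; "turn": the turn about the world's z as a share of 180 degrees, from -1 to 1. In form: {"slide": [[tx, ty, tz], ...], "turn": [turn, ...]}. A call has 1 to 8 rows; each row is the pose to reach, as a shift and turn from the pose commanded when the call began, turning the shorter way round; what a row does not reach only later rows make up. A row lasts 1/12 s, in which the tool goes at most 41.7 mm and 7.16 degrees, less where a joint would pass 70% of its speed; a pose out of reach is approached as far as the arm can. A call with a number of a shift or a turn outside -1 to 1 is refused whole. A call with a gripper value outside its range is refused whole. "gripper" is the opening, from 0 (shut) to 1 (fully open), set as the call begins (left out, the last holds). The fingers move at their own pace and stop on an object; "grip_force" is the grip in N (left out, the last holds). Time passes only in rows, so rows that repeat a pose let the fingers close. It gives the time, the measured TCP pose, the force, the opening and the grip force at its end, in the units of the state.
- bot.sense(): the state, without advancing time (a new reading comes with each control period).
- viewer.read_camera(name): name is "scene" or "top" or "wrist"; returns a dict with "img" (384x512x3 uint8, blue, green, red), "z_map" (384x512 float32, mm along the optical axis (not along the pixel's ray), 0 where there is no reading), "intrinsics" (3x3 intrinsics, pixels), "k1" (the pictures are not rectified: a ray, as slopes to the right and down, at radius r is drawn at 1 + k1 r^2 times it, then the intrinsics apply), "T" (4x4, takes a point from camera to world coordinates); the wrist camera has in their place "T_tool_cam" (4x4, takes a point from camera to tool coordinates, whose origin is the TCP and whose axes are the flange's). Camera axes: x right, y down, z forward; pixel columns grow to the right and rows downward; lengths in mm; the calibration is good to about 2 mm. A picture is of the moment at which its call begins: read the wrist's pose just before it.
- bot.finish_job(): hands the job in; it is judged then, once.
The state is a dict: "t": time; "joint_positions": joint angles; "dq": joint speeds; "tau": joint torques, N m; "tool_pos": TCP position; "orientation": TCP orientation; "wrist_force": force on the tool from outside, world axes, zero at the start; "moment": the same for the moment, N m; "finger_gap": finger opening in mm; "finger_force": force on a finger pad.
Only numpy, scipy, OpenCV 4.12 (cv2) and the standard library are available. Lean on these libraries where they do the work, as an engineer would, in place of code of your own. Each camera call takes 0.05 s, during which the arm holds its last target. There are 200 camera calls.

## Working session

There is one attempt and no reset: what is moved stays moved. The work goes in short steps, Python scripts to look and compute and a tool call to move; the robot and the scene stay as the last step left them, time stands still between calls to the robot, and variables do not carry over. Pictures are saved under pics/ and viewed, at most 10 in all, crops included, and the job is handed in when it is done.

Besides the shell and the picture viewer there is one more tool, called in YAML: its name, and indented under it one key for each argument. jog_arm: Moves the arm, as the interface text tells. Shift numbers are shares of 250 mm and turn numbers shares of 180 degrees, none past 1 either way. Its arguments: {"type":"object","properties":{"slide":{"type":"array","items":{"type":"array","items":{"type":"number"}}},"turn":{"type":"array","items":{"type":"number"}},"gripper":{"type":"number"},"grip_force":{"type":"number"}},"required":["slide","turn"]}

```bash
mkdir -p pics; ls; python3 - <<'E'
from rig import bot, viewer
import cv2,pickle
s=bot.sense();print(s)
for n in ("scene","top"):
    c=viewer.read_camera(n);pickle.dump(c,open(f'{n}.pkl','wb'));cv2.imwrite(f'pics/{n}0.png',c['img']);print(n,c['intrinsics'],c['k1'],c['T'])
E
```

```text
pics
{'t': 0.0, 'joint_positions': array([ 1.16729817,  0.60012433, -0.00251242,  1.60011774,  0.00177727,
        0.94293736, -0.07980791]), 'dq': array([-6.21251617e-06, -8.72653455e-04, -3.66215855e-04, -8.42606941e-04,
        8.53334978e-04,  8.72307150e-04,  6.82306993e-04]), 'tau': array([ 7.93300969e-04, -7.65064287e+01,  1.49768461e+00, -2.52348340e+01,
       -5.24664810e-02,  1.70309446e-02,  1.05947038e-04]), 'tool_pos': array([ 232.54389676, -686.16927286,  217.76533629]), 'orientation': array([-3.09823049e+00, -5.10820839e-01,  6.26229683e-04]), 'wrist_force': array([-0.08615737,  0.24125315,  0.23679575]), 'moment': array([-0.0243251 , -0.0193465 , -0.01365067]), 'finger_force': 0.0, 'finger_gap': 92.71178779079567}
scene [[362.24458619   0.         259.2271042 ]
 [  0.         362.24458619 190.12459192]
 [  0.           0.           1.        ]] 0.035211148520516135 [[-8.98108765e-01 -3.09847027e-01  3.12082468e-01  1.42335896e+02]
 [-4.39561871e-01  6.10459824e-01 -6.58880995e-01  1.10232054e+03]
 [ 1.36385089e-02 -7.28926350e-01 -6.84456257e-01  1.00144470e+03]
 [ 0.00000000e+00  0.00000000e+00  0.00000000e+00  1.00000000e+00]]
top [[346.69095144   0.         261.83926835]
 [  0.         346.69095144 185.12163519]
 [  0.           0.           1.        ]] -0.030428961875266343 [[-5.83867550e-03 -9.98637844e-01  5.18494598e-02  5.05419039e+02]
 [-9.99954947e-01  6.21872884e-03  7.17163729e-03  2.06917867e+02]
 [-7.48430613e-03 -5.18052510e-02 -9.98629161e-01  1.11244437e+03]
 [ 0.00000000e+00  0.00000000e+00  0.00000000e+00  1.00000000e+00]]
```

View pics/top0.png

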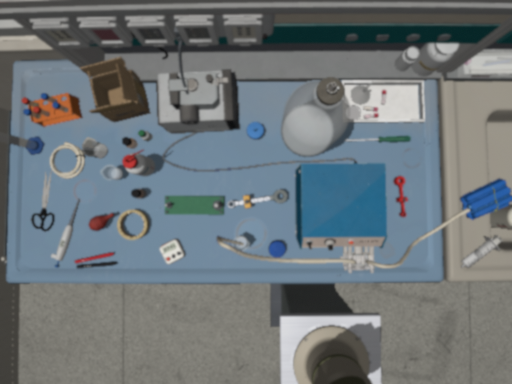

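View pics/scene0.png

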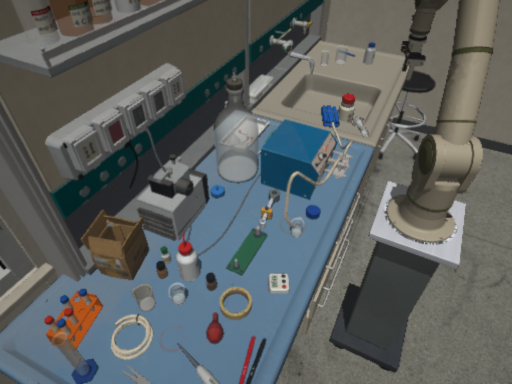

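The top view shows the lever at about (230–288, 195–205) with its boss at (281,196). The green fixture is at (165–224, 205), the blue pump at (300–385, 165–248), and the hose and beaker at (240,240). Next I'll measure these.

```bash
cat >h.py <<'E'
import numpy as np,cv2
def rays(c,uv):
    K=c['intrinsics'];k=c['k1'];d=np.array([k,0,0,0,0.]) 
    p=cv2.undistortPoints(np.array(uv,float).reshape(-1,1,2),K,d,None,None).reshape(-1,2)
    return np.c_[p,np.ones(len(p))]
def plane(c,uv,z,T=None):
    T=c['T'] if T is None else T
    r=rays(c,uv)@T[:3,:3].T;o=T[:3,3]
    return o+r*((z-o[2])/r[:,2])[:,None]
def depth(c,uv,T=None):
    T=c['T'] if T is None else T
    uv=np.array(uv,float).reshape(-1,2)
    z=c['z_map'][uv[:,1].round().astype(int),uv[:,0].round().astype(int)]
    return (rays(c,uv)*z[:,None])@T[:3,:3].T+T[:3,3]
E
python3 - <<'E'
import pickle,cv2,numpy as np
from h import *
c=pickle.load(open('top.pkl','rb'));im=c['img']
hsv=cv2.cvtColor(im,cv2.COLOR_BGR2HSV)
print(hsv[205,180],hsv[201,249],hsv[196,281],hsv[150,60])
g=cv2.inRange(hsv,(45,60,30),(80,255,200));g[:180]=0;g[230:]=0
n,l,st,ce=cv2.connectedComponentsWithStats(g)
for i in range(1,n):
  if st[i,4]>50:
    ct=cv2.findContours((l==i).astype('u1'),0,1)[0][0];r=cv2.minAreaRect(ct);print(st[i],r)
    print(plane(c,cv2.boxPoints(r),10).round(0)); print(plane(c,[ce[i]],10).round(0))
P=depth(c,np.mgrid[0:512,0:384].reshape(2,-1).T).reshape(512,384,3)
for y in range(186,216,2): print(y,P[224:300:3,y,2].round().astype(int))
print('pump',P[340,200],P[305,170],P[380,240],P[310,243])
print('hose',[P[u,v].round() for u,v in((222,240),(240,247),(260,257),(300,262),(243,238))])
cr=cv2.resize(im[150:270,150:310],None,fx=5,fy=5,interpolation=cv2.INTER_CUBIC);cv2.imwrite('pics/crop0.png',cr)
E
```

```text
[ 72 101 114] [ 17  75 105] [104  67 134] [103  41 144]
[166 196  58  18 865] ((194.5, 204.5), (17.0, 57.0), 90.0)
[[530. 521.  10.]
 [529. 339.  10.]
 [475. 339.  10.]
 [476. 521.  10.]]
[[501. 434.  10.]]
186 [  -3    0   -4    1    1    1   -3    0    0   -2   -1 1112   -3   -2
    3    3    2   -2    2   -2   -2    0    1   -2   59  147]
188 [  0  -2   2   1   0   2  -1  -4  -1   0  -1   1  -1  -1   0   0   1   1
  -2  -2   2  -3   1   3  58 150]
190 [ -1   1  -3  -2   0   7  -1  -1   0  -1   1  -2   2  -5   0  -6  -2  -1
  33  37  -1   1  -3   0  58 149]
192 [  1   1  -2   1  -5   0   0  -2   1   2  -3   0  -2  -2  -1   0  -1  36
  38  35  37  -4   0   0  59 148]
194 [  3  -1   1  -1   2   0  -3  -1   3   3   1   0  -2  -1   0   1   1  33
  -1  -3  35  -2  -1  -5  58 144]
196 [ -5   2  -1  -1  -2   0   2  43  43  -3   1  -4  -5   0   0  -1  31  35
   1   0  39  -1   0  -3  57 147]
198 [ -4   0   1  -2  -2  -4  -6  44  46   1   2  27  32  36  30  34  34  39
  -3  -2  35   0   0  -1  55 144]
200 [  0   2   0   3  -2  -2  -2  51  45  30  32  29  31  31  31   5  34  36
  33  34  38 
[... 410 characters left out ...]
  -1  -4  -1  -1  -2
   2  -2   0   0   3  -2  50 142]
210 [ -2   0  -2  -4  -1  -2   0   0   1   2  -2   4   3   0  -3  -4  -3   3
  -1   0   0  -2  -1  -1  51 142]
212 [ -4  -2   0  -2   5   0  -2   1  -2   1   2  -4   0   3   3  -2   1   0
   3  -4  -1  -4   2  -2  48 140]
214 [ -3   1   3   0  -1   0   1   2   1   4   1   2   0   4   3   1  -2   1
   0   1   3   1  -3   1  49 141]
pump [512.43270115   5.53802998 187.86619173] [593.48625078  97.50815765 185.02340409] [ 402.71510205 -108.16410827  160.56941655] [397.70563792  85.28760908 175.50487172]
hose [array([400., 330., 110.]), array([369., 284.,  22.]), array([365., 219., 202.]), array([342., 109., 143.]), array([400., 273.,  54.])]
```

View pics/crop0.png

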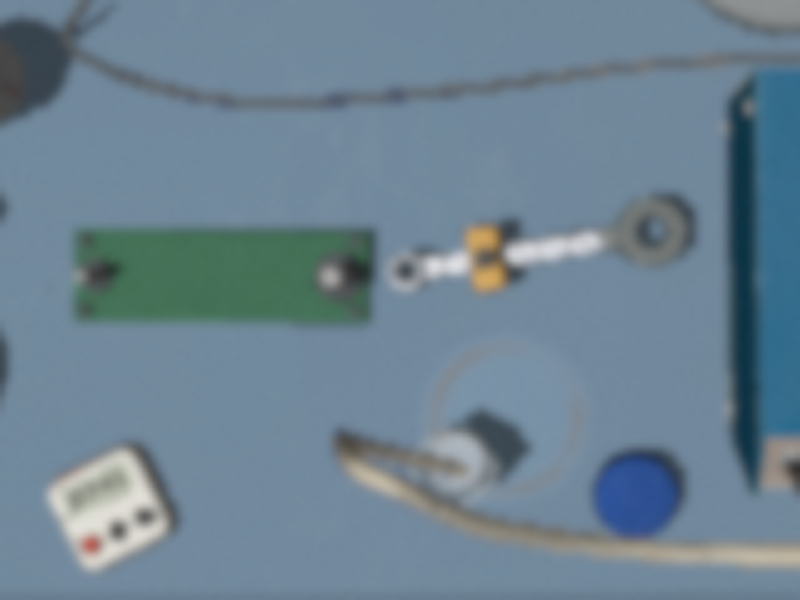

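```bash
python3 - <<'E'
import pickle,cv2,numpy as np
from h import *
c=pickle.load(open('top.pkl','rb'))
f=lambda u,v:(150+(u+.5)/5-.5,150+(v+.5)/5-.5)
for n,p,z in(('boss',(653,230),36),('eye',(405,269),34),('weight',(487,258),43),('thick',(332,275),50),('thin',(93,272),50)): print(n,plane(c,[f(*p)],z).round(1))
for n in('top','scene'):
  c=pickle.load(open(n+'.pkl','rb'))
  P=depth(c,np.mgrid[0:512,0:384].reshape(2,-1).T)
  P=P[(c['z_map'].T.reshape(-1)>0)]
  q=P[(P[:,0]>320)&(P[:,0]<720)&(P[:,1]>130)&(P[:,1]<560)&(P[:,2]>62)&(P[:,2]<600)]
  print(n,len(q));
  for y in range(130,560,20):
    a=q[(q[:,1]>=y)&(q[:,1]<y+20)]
    if len(a):print(y,len(a),a.min(0).round(),a.max(0).round())
E
```

```text
boss [[528.4 157.9  36. ]]
eye [[505.1 312.1  34. ]]
weight [[511.6 260.6  43. ]]
thick [[501.7 355.4  50. ]]
thin [[504.3 502.7  50. ]]
top 717
130 272 [346. 130.  67.] [720. 150. 272.]
150 70 [346. 150.  63.] [720. 169. 240.]
170 29 [345. 171. 162.] [359. 188. 180.]
190 35 [350. 190. 174.] [364. 209. 196.]
210 35 [356. 212. 193.] [372. 230. 217.]
230 37 [362. 232. 215.] [378. 249. 239.]
250 44 [371. 251. 239.] [389. 270. 265.]
270 47 [382. 271. 262.] [405. 289. 289.]
290 50 [386. 291.  63.] [413. 309. 291.]
310 73 [387. 310.  68.] [419. 330. 287.]
330 13 [396. 330.  99.] [418. 338. 229.]
530 1 [656. 548. 150.] [656. 548. 150.]
550 11 [618. 550.  64.] [656. 560. 157.]
scene 834
130 451 [342. 130.  62.] [720. 150. 265.]
150 79 [343. 150.  62.] [720. 169. 233.]
170 9 [347. 170. 165.] [352. 190. 177.]
190 9 [352. 191. 176.] [361. 209. 196.]
210 10 [355. 212. 190.] [363. 227. 215.]
230 13 [361. 230. 206.] [371. 249. 238.]
250 19 [368. 250. 233.] [380. 270. 263.]
270 27 [378. 270. 252.] [397. 290. 285.]
290 28 [385. 290.  63.] [409. 309. 290.]
310 101 [386. 311.  70.] [418. 330. 283.]
330 86 [396. 330.  92.] [417. 342. 217.]
530 1 [655. 550. 150.] [655. 550. 150.]
550 1 [647. 560. 160.] [647. 560. 160.]
```

jog_arm:
  slide:
    - [0.4,0.3,0.5]
    - [0.8,0.7,0.7]
    - [0.8,0.7,0.7]
    - [0.8,0.7,0.7]
    - [0.8,0.7,0.7]
    - [0.8,0.7,0.7]
    - [0.8,0.7,0.7]
    - [0.8,0.7,0.7]
  turn: [0.04,0.08,0.12,0.16,0.2,0.22,0.22,0.22]

```text
t: 0.77
tool_pos: [435.8, -508.7, 395.8]
orientation: [2.74, 1.535, 0.003]
wrist_force: [1.3, 0.5, 0.4]
finger_gap: 92.8
finger_force: 0.0
```

jog_arm:
  slide:
    - [0.3,1,0]
    - [0.3,1,0]
    - [0.3,1,0]
    - [0.3,1,0]
    - [0.3,1,0]
    - [0.3,1,0]
    - [0.3,1,0]
  turn: [0.04,0.08,0.11,0.11,0.11,0.11,0.11]

```text
t: 1.35
tool_pos: [509.5, -254.3, 394.0]
orientation: [-2.431, -1.988, -0.004]
wrist_force: [-0.2, 0.2, 0.6]
finger_gap: 93.0
finger_force: 0.0
```

jog_arm:
  slide:
    - [0,1,0]
    - [0,1,0]
    - [0,1,0]
    - [0,1,0]
    - [0,1,0]
    - [0,1,0]
    - [0,1,0]
  turn: [0.04,0.08,0.11,0.11,0.11,0.11,0.11]

```text
t: 1.93
tool_pos: [507.0, -3.1, 394.2]
orientation: [-2.05, -2.379, -0.005]
wrist_force: [-0.5, -0.1, -0.7]
finger_gap: 93.1
finger_force: 0.0
```

jog_arm:
  slide:
    - [0,1,0]
    - [0,1,0]
    - [0,1,0]
    - [0,1,0]
    - [0,1,0]
    - [0,1,0]
    - [0,1,0]
    - [0,1,0]
  turn: [0,0,0,0,0,0,0,0]

```text
t: 2.6
tool_pos: [507.0, 240.7, 393.1]
orientation: [-2.056, -2.374, 0.001]
wrist_force: [0.1, -0.7, 0.1]
finger_gap: 93.1
finger_force: 0.0
```

```bash
cat >>h.py <<'E'
from scipy.spatial.transform import Rotation as Ro
def wrist(name):
    from rig import bot,viewer
    import pickle
    s=bot.sense();c=viewer.read_camera('wrist')
    T=np.eye(4);T[:3,:3]=Ro.from_rotvec(s['orientation']).as_matrix();T[:3,3]=s['tool_pos']
    c['T']=T@c['T_tool_cam'];c['s']=s
    pickle.dump(c,open(name+'.pkl','wb'));cv2.imwrite(f'pics/{name}.png',c['img']);return c
E
python3 - <<'E'
from h import *
c=wrist('w1');print(c['T_tool_cam'].round(2),c['T'].round(2),c['intrinsics'],c['s']['joint_positions'])
E
```

```text
[[   0.     -0.96   -0.26   73.32]
 [   1.      0.      0.     -0.31]
 [  -0.     -0.26    0.96 -166.61]
 [   0.      0.      0.      1.  ]] [[ 9.9000e-01  1.4000e-01  4.0000e-02  4.9641e+02]
 [ 1.4000e-01 -9.5000e-01 -2.6000e-01  3.1315e+02]
 [-0.0000e+00  2.6000e-01 -9.7000e-01  5.5979e+02]
 [ 0.0000e+00  0.0000e+00  0.0000e+00  1.0000e+00]] [[317.73875336   0.         253.05543715]
 [  0.         317.73875336 191.10028484]
 [  0.           0.           1.        ]] [-0.03050332  0.30388206 -0.68149488  1.71776853  0.20288037  1.19264882
 -0.62166941]
```

View pics/w1.png

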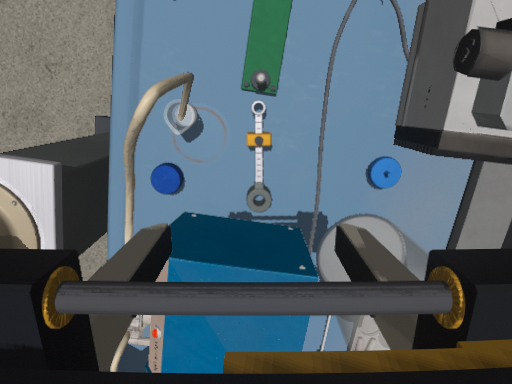

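The wrist view shows the lever with its boss hole at (259,198), eye (258,107), weight (259,140) and the thick post tip at (261,78). I'll shift +y so that both posts and the lever fit in one view.

jog_arm:
  slide:
    - [0,0.4,-0.2]
    - [0,0.4,-0.2]
    - [0,0.4,-0.2]
    - [0,0.4,-0.2]
    - [0,0.4,-0.2]
    - [0,0.4,-0.2]
    - [0,0.4,-0.2]
  turn: [0,0,0,0,0,0,0]

```text
t: 3.23
tool_pos: [508.8, 336.2, 344.2]
orientation: [2.065, 2.366, 0.0]
wrist_force: [0.3, 0.2, -0.8]
finger_gap: 93.0
finger_force: 0.0
```

```bash
python3 - <<'E'
from h import *
c=wrist('w2');print(c['s']['tool_pos'],c['s']['dq'].round(3))
cv2.imwrite('pics/w2c.png',cv2.resize(c['img'][0:300,180:340],None,fx=2,fy=2,interpolation=cv2.INTER_CUBIC))
import numpy as np
for n,p,z in(('boss',(528,158),36),('eye',(505,312),34),('weight',(512,260),43),('thick',(502,355),50),('thin',(504,503),50)):
    q=(np.r_[p,z]-c['T'][:3,3])@c['T'][:3,:3];r=q[:2]/q[2];r*=1+c['k1']*(r@r);K=c['intrinsics'];print(n,(r*K[0,0]+K[:2,2]).round(1))
E
```

```text
[508.78340464 336.21103147 344.21267496] [-0.001 -0.004 -0.003 -0.    -0.002 -0.001 -0.004]
boss [249.7 262.8]
eye [248.3 170.1]
weight [248.2 204.6]
thick [250.  143.1]
thin [266.3  33.8]
```

View pics/w2c.png

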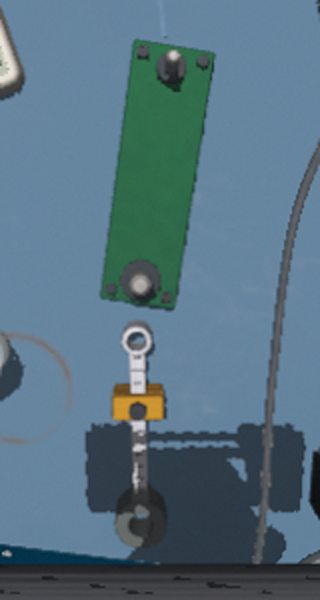

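```bash
cat >>h.py <<'E'
def cloud(c):
    h,w=c['z_map'].shape
    uv=np.mgrid[0:w,0:h].reshape(2,-1).T
    P=depth(c,uv);ok=(c['z_map'].T.reshape(-1)>0);return uv[ok],P[ok]
def blob(c,xy,rad,z0,z1):
    uv,P=cloud(c);m=(np.hypot(*(P[:,:2]-xy).T)<rad)&(P[:,2]>z0)&(P[:,2]<z1)
    u=uv[m].astype(np.float32)
    if len(u)<3:return len(u)
    (cx,cy),r=cv2.minEnclosingCircle(u); return len(u),P[m].mean(0).round(1),np.median(P[m][:,2]).round(1),plane(c,[(cx,cy)],np.median(P[m][:,2])).round(1),round(r,1)
E
python3 - <<'E'
from h import *
import pickle
for n in('w1','w2','top','scene'):
    c=pickle.load(open(n+'.pkl','rb'));print(n)
    for k,p,r,z0,z1 in(('boss',(528,158),32,28,44),('eye',(505,312),18,28,42),('weight',(512,261),24,38,48),('screw',(512,261),24,49,62),('thick',(502,355),16,44,58),('thin',(504,507),16,40,58)):
        print(k,blob(c,np.array(p),r,z0,z1))
    uv,P=cloud(c);hsv=cv2.cvtColor(c['img'],cv2.COLOR_BGR2HSV)
    g=cv2.inRange(hsv,(45,60,30),(80,255,255))[uv[:,1],uv[:,0]]>0
    m=g&(abs(P[:,2]-10)<8)&(P[:,1]>300)&(P[:,1]<560)&(abs(P[:,0]-503)<70)
    if m.sum()>50:
        r=cv2.minAreaRect(P[m][:,:2].astype(np.float32));print('plate',r,np.median(P[m][:,2]))
    # bar line
    m=(P[:,2]>22)&(P[:,2]<40)&(P[:,1]>182)&(P[:,1]<296)&(abs(P[:,0]-515)<25)&(abs(P[:,1]-262)>16)
    if m.sum()>20: print('bar',m.sum(),np.polyfit(P[m][:,1],P[m][:,0],1),np.median(P[m][:,2]))
E
```

```text
w1
boss (456, array([528.5, 162.1,  35.9]), np.float64(36.2), array([[528.9, 164.4,  36.2]]), 15.1)
eye (117, array([505.6, 307.9,  33.7]), np.float64(33.7), array([[505.5, 308.5,  33.7]]), 9.1)
weight (248, array([513.3, 262.3,  45. ]), np.float64(45.3), array([[512.9, 261.4,  45.3]]), 13.0)
screw (65, array([512.7, 261.4,  54.4]), np.float64(54.6), array([[513. , 261.6,  54.6]]), 4.5)
thick (77, array([501. , 356. ,  48.8]), np.float64(49.0), array([[501.2, 356. ,  49. ]]), 5.1)
thin 0
plate ((502.1965026855469, 409.2478942871094), (144.77357482910156, 58.68353271484375), 89.32735443115234) 10.580648646463317
bar 365 [-1.60464704e-01  5.54886112e+02] 32.71822299263329
w2
boss (475, array([528.4, 163.3,  35.4]), np.float64(35.8), array([[527.5, 165.5,  35.8]]), 14.7)
eye (135, array([505.4, 308.8,  33.5]), np.float64(33.7), array([[505.7, 308.8,  33.7]]), 9.2)
weight (271, array([512.4, 263.4,  44.7]), np.float64(45.2), array([[512.7, 263.5,  45.2]]), 13.4)
screw (69, array([513.1, 261.6,  54.3]), np.float64(54.3), array([[513.1, 261.6,  54.3]]), 4.5)
thick (91, array([502.1, 356.1,
[... 1173 characters left out ...]
array([[523.1, 163.3,  33.7]]), 5.6)
eye (23, array([501.2, 311. ,  32.6]), np.float64(32.9), array([[502.5, 309.7,  32.9]]), 3.4)
weight (44, array([507.9, 263.5,  43. ]), np.float64(43.2), array([[508.8, 263.1,  43.2]]), 5.5)
screw (11, array([509.3, 261.8,  52.8]), np.float64(52.7), array([[509.6, 262.4,  52.7]]), 1.8)
thick (13, array([498.4, 356.7,  47.9]), np.float64(47.5), array([[497.9, 355.9,  47.5]]), 2.1)
thin (9, array([500. , 510.9,  47.7]), np.float64(48.3), array([[500.6, 512.4,  48.3]]), 1.6)
plate ((500.50775146484375, 433.8742370605469), (58.07767105102539, 185.8353729248047), 0.10291063040494919) 9.551344495011108
bar 50 [-1.62139413e-01  5.50522438e+02] 30.924089707116593
```

jog_arm:
  slide:
    - [0,0.28,-0.2]
    - [0,0.28,-0.2]
    - [0,0.28,-0.2]
    - [0,0.28,-0.2]
    - [0,0.28,-0.2]
    - [0,0.28,-0.2]
  turn: [-0.04,-0.044,-0.044,-0.044,-0.044,-0.044]

```text
t: 3.78
tool_pos: [508.8, 407.0, 294.8]
orientation: [2.222, 2.219, 0.002]
wrist_force: [-0.7, -0.9, -0.8]
finger_gap: 93.2
finger_force: 0.0
```

```bash
python3 - <<'E'
from h import *
import pickle
wrist('w3')
for n in('w1','w2','w3'):
    c=pickle.load(open(n+'.pkl','rb'));print(n,c['T'][:3,3],c['s']['tool_pos'])
    for k,p,r,z0,z1 in(('boss',(530,156),23.5,33,40),('eye',(505,309),13,31,37),('thick',(502,355),16,45,58),('thick',(502,355),16,48.5,58),('thin',(504,507),16,45,58),('thin',(504,507),16,48.5,58)):
        print(k,blob(c,np.array(p),r,z0,z1))
    uv,P=cloud(c);hsv=cv2.cvtColor(c['img'],cv2.COLOR_BGR2HSV)
    g=cv2.inRange(hsv,(45,60,30),(80,255,255))[uv[:,1],uv[:,0]]>0
    m=g&(abs(P[:,2]-10.5)<3)&(P[:,1]>300)&(P[:,1]<560)&(abs(P[:,0]-503)<70)
    Q=P[m]
    for y in (350,400,450,500):
        a=Q[abs(Q[:,1]-y)<15][:,0];
        if len(a):print(y,np.percentile(a,[1,99]).round(1),end=' ')
    for x in (485,502,518):
        a=Q[abs(Q[:,0]-x)<6][:,1];print(x,np.percentile(a,[.5,99.5]).round(1),end=' ')
    print()
    if n=='w2':
        m=(P[:,2]>70)&(P[:,1]>110)&(P[:,1]<400)&(P[:,0]<700)&(P[:,0]>440);print('obst',P[m].min(0),P[m].max(0),m.sum())
c=pickle.load(open('top.pkl','rb'));uv,P=cloud(c)
m=(P[:,2]>70)&(P[:,1]>120)&(P[:,1]<400)&(P[:,0]<700)&(P[:,0]>440)&(P[:,2]<500);print('obst',P[m].min(0),P[m].max(0),m.sum())
c=pickle.load(open('w3.pkl','rb'));cv2.imwrite('pics/w3c.png',cv2.resize(c['img'][0:300,160:360],None,fx=2.,fy=2.,interpolation=cv2.INTER_CUBIC))
E
```

```text
w1 [496.40899062 313.1516011  559.78638555] [506.98701244 240.73179398 393.11496401]
boss (372, array([529.2, 158.5,  36.4]), np.float64(36.5), array([[529. , 159. ,  36.5]]), 12.4)
eye (97, array([505.2, 308.8,  33.9]), np.float64(33.8), array([[504.8, 309.1,  33.8]]), 8.1)
thick (76, array([500.9, 355.9,  48.9]), np.float64(49.1), array([[501.2, 356. ,  49.1]]), 5.1)
thick (44, array([501.4, 356.2,  50.2]), np.float64(50.5), array([[501.8, 356.4,  50.5]]), 4.3)
thin 0
thin 0
350 [472.7 530. ] 400 [473.4 530.4] 450 [474.  531.2] 485 [338.2 473.7] 502 [337.8 476.1] 518 [337.6 479. ] 
w2 [498.40337319 408.9362291  510.76348132] [508.78340464 336.21103147 344.21267496]
boss (367, array([529.3, 159.4,  36. ]), np.float64(36.0), array([[528.7, 160.5,  36. ]]), 12.9)
eye (103, array([505. , 309.6,  34. ]), np.float64(34.0), array([[504.9, 309.4,  34. ]]), 8.3)
thick (87, array([501.9, 356. ,  49. ]), np.float64(49.3), array([[501.9, 356.2,  49.3]]), 5.3)
thick (58, array([502.2, 355.5,  50.1]), np.float64(50.1), array([[501.9, 355.9,  50.1]]), 4.6)
thin (46, array([502.4, 509.6,  49.4]), 
[... 546 characters left out ...]
12.7)
eye (123, array([505.4, 309.9,  33.9]), np.float64(34.0), array([[505.2, 310. ,  34. ]]), 8.6)
thick (96, array([501.9, 356.5,  49.3]), np.float64(49.6), array([[501.9, 356.5,  49.6]]), 5.5)
thick (66, array([502.1, 355.9,  50.4]), np.float64(50.6), array([[501.8, 356.1,  50.6]]), 4.7)
thin (50, array([503.6, 510.8,  49.1]), np.float64(49.6), array([[503.4, 510.7,  49.6]]), 3.8)
thin (32, array([503.6, 511.1,  50. ]), np.float64(50.0), array([[504.3, 510.8,  50. ]]), 3.5)
350 [473.5 531. ] 400 [473.  530.6] 450 [474.  531.4] 500 [473.9 531.8] 485 [339.4 525.9] 502 [371.3 525.8] 518 [337.7 524.6] 
obst [667.09215924 120.07969262  70.27943951] [699.85465665 147.66913815 269.54034083] 264
```

View pics/w3c.png

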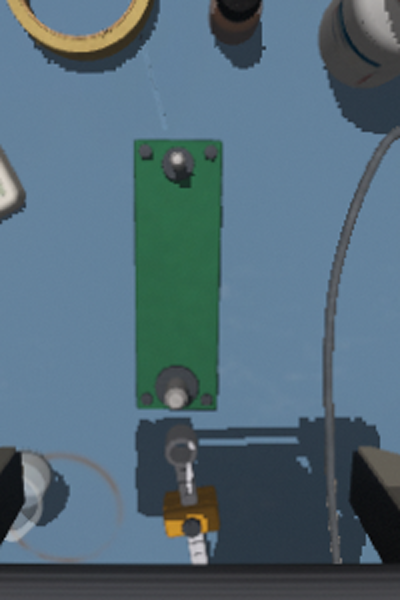

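jog_arm:
  slide:
    - [0.048,-0.78,0]
    - [0.048,-0.78,0]
    - [0.048,-0.78,0]
    - [0.048,-0.78,0]
    - [0.048,-0.78,0]
    - [0.048,-0.78,-0.2]
    - [0.048,-0.78,-0.4]
    - [0.048,-0.78,-0.4]
  turn: [0.03,0.051,0.051,0.051,0.051,0.051,0.051,0.051]

```text
t: 4.5
tool_pos: [519.1, 209.7, 191.0]
orientation: [2.041, 2.388, -0.004]
wrist_force: [-1.1, 0.3, -0.9]
finger_gap: 92.8
finger_force: 0.0
```

jog_arm:
  slide:
    - [0,0,-0.1]
    - [0,0,-0.2]
    - [0,0,-0.3]
    - [0,0,-0.3]
    - [0,0,-0.3]
  turn: [0,0,0,0,0]

```text
t: 4.92
tool_pos: [519.7, 212.5, 118.9]
orientation: [2.037, 2.391, -0.002]
wrist_force: [-0.3, -0.1, -0.1]
finger_gap: 92.8
finger_force: 0.0
```

```bash
python3 - <<'E'
from h import *
c=wrist('w4');s=c['s'];print(s['tool_pos'],s['wrist_force'],s['moment'])
R=c['s']['orientation'];R=Ro.from_rotvec(R).as_matrix();print(R.round(4))
for k,p,r,z0,z1 in(('eye',(505,309),14,31,37),('screw',(513,261),24,49,62),('weight',(513,262),24,38,48)): print(k,blob(c,np.array(p),r,z0,z1))
uv,P=cloud(c)
m=(P[:,2]>28)&(P[:,2]<37)&(P[:,1]>182)&(P[:,1]<296)&(abs(P[:,0]-515)<25)&(abs(P[:,1]-262)>16)
print('bar',m.sum(),np.polyfit(P[m][:,1],P[m][:,0],1),np.median(P[m][:,2]))
E
```

```text
[519.72960536 212.49701815 118.90172056] [-0.33388409 -0.0865994  -0.08649561] [-0.02068843 -0.1197091   0.00523261]
[[-1.589e-01  9.873e-01 -8.000e-04]
 [ 9.873e-01  1.589e-01 -9.000e-04]
 [-8.000e-04 -9.000e-04 -1.000e+00]]
eye (520, array([504.7, 308.5,  33.7]), np.float64(33.9), array([[505. , 309.1,  33.9]]), 19.4)
screw (289, array([512.3, 261.4,  54.5]), np.float64(54.6), array([[512.3, 261.6,  54.6]]), 9.7)
weight (1112, array([512.1, 262.1,  45.1]), np.float64(45.3), array([[512.2, 261.9,  45.3]]), 27.9)
bar 1501 [-1.57081660e-01  5.53458647e+02] 32.63298372947452
```

View pics/w4.png

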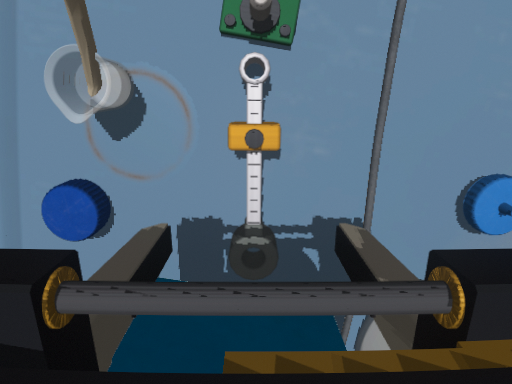

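jog_arm:
  slide:
    - [0.002,-0.005,-0.1]
    - [0.002,-0.005,-0.2]
    - [0.002,-0.005,-0.3]
    - [0.002,-0.005,-0.38]
    - [0.002,-0.005,-0.42]
    - [0.002,-0.005,-0.454]
    - [0.002,-0.005,-0.454]
    - [0.002,-0.005,-0.454]
  turn: [0,0,0,0,0,0,0,0]

```text
t: 5.63
tool_pos: [520.8, 212.4, 6.1]
orientation: [2.036, 2.392, 0.002]
wrist_force: [0.2, 0.1, 0.1]
finger_gap: 92.7
finger_force: 0.0
```

jog_arm:
  slide:
    - [0,0,0]
    - [0,0,0]
    - [0,0,0]
    - [0,0,0]
    - [0,0,0]
    - [0,0,0]
    - [0,0,0]
    - [0,0,0]
  turn: [0,0,0,0,0,0,0,0]
  gripper: 0
  grip_force: 40

```text
t: 6.3
tool_pos: [520.2, 212.1, 5.1]
orientation: [2.036, 2.392, -0.0]
wrist_force: [-0.0, -0.2, -0.1]
finger_gap: 44.1
finger_force: 0.0
```

jog_arm:
  slide:
    - [0,0,0]
    - [0,0,0]
    - [0,0,0]
    - [0,0,0]
    - [0,0,0]
    - [0,0,0]
    - [0,0,0]
    - [0,0,0]
  turn: [0,0,0,0,0,0,0,0]

```text
t: 6.97
tool_pos: [520.1, 212.1, 5.1]
orientation: [-2.036, -2.392, 0.0]
wrist_force: [-0.5, 0.2, 0.6]
finger_gap: 11.7
finger_force: 40.0
```

jog_arm:
  slide:
    - [0,0,0.01]
    - [0,0,0.02]
    - [0,0,0.03]
    - [0,0,0.04]
    - [0,0,0.04]
    - [0,0,0.04]
    - [0,0,0.04]
  turn: [0,0,0,0,0,0,0]

```text
t: 7.55
tool_pos: [520.2, 212.0, 15.1]
orientation: [2.037, 2.392, -0.0]
wrist_force: [0.3, -0.3, -6.7]
finger_gap: 12.1
finger_force: 40.0
```

```bash
cat > lev.py <<'E'
from h import *
import sys
c=wrist(sys.argv[1]);s=c['s'];print(s['tool_pos'],s['wrist_force'],s['moment'],s['finger_gap'],s['finger_force'])
R=Ro.from_rotvec(s['orientation']).as_matrix();print(R.round(4))
# tool-relative heights along the lever; grasp frame: along = tool x, across = tool y
uv,P=cloud(c);L=(P-s['tool_pos'])@R
m=(abs(L[:,1])<5)&(abs(L[:,2]+27)<8)&(L[:,0]>12)&(L[:,0]<88)&(abs(L[:,0]-51)>13)
print('bar n',m.sum(),'across',np.polyfit(L[m][:,0],L[m][:,1],1),'height',np.polyfit(L[m][:,0],P[m][:,2],1))
z=np.median(P[m][:,2])
e=s['tool_pos'][:2]+R[:2,0]*99.2
print('eye',blob(c,e,14,z-1.5,z+5)); print('screw',blob(c,s['tool_pos'][:2]+R[:2,0]*51,20,z+17,z+30))
print('weight',blob(c,s['tool_pos'][:2]+R[:2,0]*51,26,z+8,z+16))
E
python3 lev.py w5
```

```text
[520.21439784 212.0113121   15.08255085] [ 0.26728262 -0.2846355  -6.69629019] [ 0.0043844  -0.10172873  0.06817679] 12.109943417530726 39.99337434768677
[[-1.595e-01  9.872e-01 -0.000e+00]
 [ 9.872e-01  1.595e-01 -1.000e-04]
 [-1.000e-04 -1.000e-04 -1.000e+00]]
bar n 2526 across [-0.00103326  0.02545188] height [-1.16829982e-03  4.25959341e+01]
eye (1721, array([504.4, 308.8,  43.8]), np.float64(44.0), array([[504.4, 309.4,  44. ]]), 35.3)
screw (1056, array([512.1, 261.7,  64.4]), np.float64(64.4), array([[512.1, 261.8,  64.4]]), 18.6)
weight (3549, array([511.8, 262.5,  55.1]), np.float64(55.3), array([[511.9, 262. ,  55.3]]), 51.3)
```

jog_arm:
  slide:
    - [0,0,0.04]
    - [0,0,0.1]
    - [0,0,0.16]
    - [0.02,0,0.22]
    - [0.05,0,0.28]
    - [0.08,0,0.31]
    - [0.1,0,0.32]
    - [0.1,0,0.32]
  turn: [0,0,0,-0.01,-0.02,-0.03,-0.04,-0.04]

```text
t: 8.27
tool_pos: [546.8, 212.0, 95.8]
orientation: [2.186, 2.255, 0.003]
wrist_force: [1.0, 0.2, -7.1]
finger_gap: 11.8
finger_force: 40.0
```

jog_arm:
  slide:
    - [0,0.05,0]
    - [0,0.12,0]
    - [0,0.2,0]
    - [0,0.28,0]
    - [0,0.36,0]
    - [0,0.43,0]
    - [0,0.48,0]
    - [0,0.5,0]
  turn: [0,-0.004,-0.008,-0.012,-0.014,-0.014,-0.014,-0.014]

```text
t: 8.93
tool_pos: [543.7, 340.2, 94.2]
orientation: [-2.227, -2.214, 0.001]
wrist_force: [0.7, 0.2, -6.2]
finger_gap: 12.0
finger_force: 40.0
```

```bash
python3 lev.py w6; python3 - <<'E'
from h import *
import pickle
c=pickle.load(open('w6.pkl','rb'))
for k,p,r,z0,z1 in(('thin',(503,511),16,45,58),('thin',(503,511),16,48.5,58),('thick',(502,356),14,45,58)): print(k,blob(c,np.array(p),r,z0,z1))
E
```

```text
[543.69374519 340.21959784  94.24909988] [ 0.6623003   0.20707778 -6.24564491] [ 0.00455635 -0.11339223  0.00990075] 12.002192275733735 39.993422627449036
[[ 0.0058  1.     -0.0015]
 [ 1.     -0.0058  0.001 ]
 [ 0.001  -0.0015 -1.    ]]
bar n 2496 across [-0.00046444 -0.00926473] height [1.07376096e-03 1.21653000e+02]
eye (1715, array([544. , 438.2, 123. ]), np.float64(123.2), array([[544.2, 438.7, 123.2]]), 34.7)
screw (1057, array([543.9, 390.4, 143.5]), np.float64(143.6), array([[543.9, 390.5, 143.6]]), 18.6)
weight (3548, array([543.7, 391.3, 134.2]), np.float64(134.4), array([[543.7, 390.8, 134.4]]), 51.3)
thin 0
thin 0
thick (365, array([502.2, 356.4,  49.1]), np.float64(49.6), array([[502.3, 356.5,  49.6]]), 11.0)
```

View pics/w6.png

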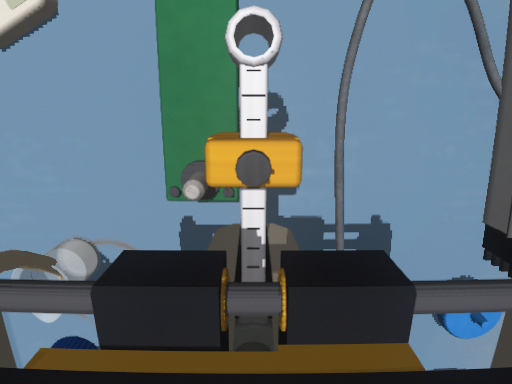

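jog_arm:
  slide:
    - [0,0.06,0]
    - [0,0.13,0]
    - [-0.02,0.2,0]
    - [-0.06,0.26,0]
    - [-0.1,0.288,0]
    - [-0.14,0.288,0]
    - [-0.164,0.288,0]
    - [-0.164,0.288,0]
  turn: [0,0,0,-0.001,-0.001,-0.001,-0.001,-0.001]

```text
t: 9.65
tool_pos: [502.4, 408.1, 95.0]
orientation: [2.233, 2.209, -0.003]
wrist_force: [-1.5, -0.1, -7.3]
finger_gap: 11.7
finger_force: 40.0
```

jog_arm:
  slide:
    - [0,0,-0.01]
    - [0,0,-0.02]
    - [0,0,-0.03]
    - [0,0,-0.037]
    - [0,0,-0.037]
    - [0,0,-0.037]
  turn: [0,0,0,0,0,0]

```text
t: 10.15
tool_pos: [504.4, 408.9, 85.6]
orientation: [-2.236, -2.207, 0.001]
wrist_force: [-0.7, -0.8, -6.3]
finger_gap: 12.0
finger_force: 40.0
```

```bash
python3 lev.py w7; python3 - <<'E'
from h import *
from rig import viewer
for n in('top','scene'):
    c=viewer.read_camera(n);cv2.imwrite(f'pics/{n}1.png',c['img']);print(n)
    for k,p,r,z0,z1 in(('boss',(502,356),26,110,124),('eye',(503,511),14,108,122),('screw',(502.5,463),12,126,140)): print(k,blob(c,np.array(p),r,z0,z1))
    if n=='scene':cv2.imwrite('pics/s1c.png',cv2.resize(c['img'][190:320,190:330],None,fx=4,fy=4,interpolation=cv2.INTER_CUBIC))
E
```

```text
[504.40263626 408.85721577  85.56894973] [-0.69734232 -0.79188809 -6.2894941 ] [-0.05197398 -0.03875361 -0.06249619] 12.011846916018133 39.993274211883545
[[ 1.290e-02  9.999e-01 -3.000e-04]
 [ 9.999e-01 -1.290e-02 -3.000e-04]
 [-3.000e-04 -3.000e-04 -1.000e+00]]
bar n 2489 across [-0.00086605  0.00660399] height [-1.30115570e-03  1.13043137e+02]
eye (1722, array([505.5, 506.8, 114.2]), np.float64(114.3), array([[505.7, 507.3, 114.3]]), 34.7)
screw (1051, array([504.9, 459.1, 134.8]), np.float64(134.9), array([[504.9, 459.2, 134.9]]), 18.6)
weight (3543, array([504.7, 460. , 125.5]), np.float64(125.7), array([[504.7, 459.4, 125.7]]), 51.3)
top
boss (66, array([511.7, 350.6, 115.8]), np.float64(115.8), array([[505.1, 353.4, 115.8]]), 7.4)
eye 0
screw 0
scene
boss (7, array([485.9, 356.1, 115. ]), np.float64(115.4), array([[487.4, 352.6, 115.4]]), 3.8)
eye (33, array([502.5, 510.1, 112.8]), np.float64(113.0), array([[502.3, 511. , 113. ]]), 3.7)
screw (20, array([501.1, 460.2, 132.1]), np.float64(133.4), array([[499.7, 465. , 133.4]]), 3.4)
```

View pics/s1c.png

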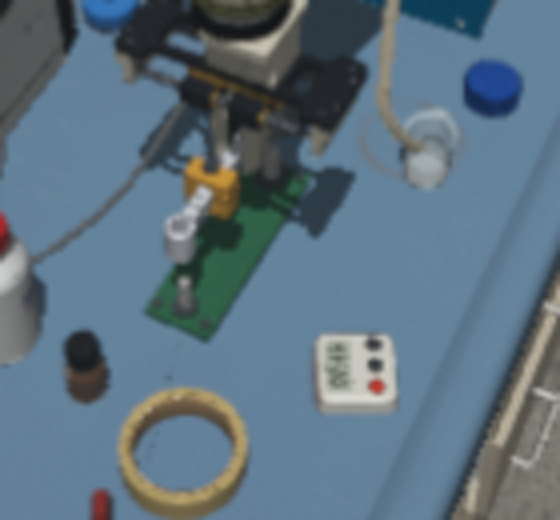

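View pics/w7.png

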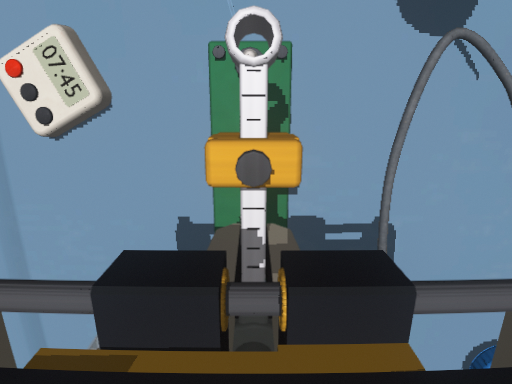

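jog_arm:
  slide:
    - [0,0,0]
    - [0,0,0]
    - [0,0,0]
    - [0,0,0]
  turn: [0,0,0,0]

```text
t: 10.63
tool_pos: [504.2, 409.2, 85.9]
orientation: [2.235, 2.208, 0.0]
wrist_force: [-0.0, -1.1, -7.0]
finger_gap: 11.7
finger_force: 40.0
```

jog_arm:
  slide:
    - [-0.004,0.007,-0.002]
    - [-0.0076,0.0136,-0.003]
    - [-0.0076,0.0136,-0.003]
    - [-0.0076,0.0136,-0.003]
    - [-0.0076,0.0136,-0.003]
    - [-0.0076,0.0136,-0.003]
  turn: [0,0.001,0.001,0.001,0.001,0.001]

```text
t: 11.13
tool_pos: [502.3, 412.5, 85.1]
orientation: [2.232, 2.211, -0.0]
wrist_force: [0.4, -1.0, -7.1]
finger_gap: 11.5
finger_force: 40.0
```

```bash
python3 lev.py w8; python3 - <<'E'
from h import *
from rig import viewer
import pickle
c=pickle.load(open('w8.pkl','rb'))
# plate edges and thin post through / beside the eye, same view
uv,P=cloud(c)
m=(np.hypot(P[:,0]-503,P[:,1]-511)<16)&(P[:,2]>40)&(P[:,2]<56);print('thin pts',m.sum(),P[m].mean(0) if m.any() else '')
hsv=cv2.cvtColor(c['img'],cv2.COLOR_BGR2HSV);g=cv2.inRange(hsv,(45,60,20),(80,255,255))[uv[:,1],uv[:,0]]>0
Q=P[g&(abs(P[:,2]-10.5)<3)]
for y in(440,460,480,500):
    a=Q[abs(Q[:,1]-y)<8][:,0];print(y,np.percentile(a,[.5,99.5]).round(1) if len(a)>9 else '')
print('far edge',np.percentile(Q[:,1],99.7))
c=viewer.read_camera('scene')
for k,p,r,z0,z1 in(('eye',(502,512),14,108,122),('thin',(500.5,511.5),16,44,58)): print(k,blob(c,np.array(p),r,z0,z1))
E
```

```text
[502.34424562 412.45086172  85.10615955] [ 0.3856115  -0.97758154 -7.12842769] [-0.05175598 -0.07782774  0.01731367] 11.52521074335226 39.993284940719604
[[ 9.3e-03  1.0e+00  0.0e+00]
 [ 1.0e+00 -9.3e-03 -2.0e-04]
 [-2.0e-04  0.0e+00 -1.0e+00]]
bar n 2489 across [-0.00018778 -0.01935272] height [-1.07021366e-04  1.12515987e+02]
eye (1709, array([503. , 510.5, 113.8]), np.float64(113.9), array([[503.4, 510.9, 113.9]]), 34.8)
screw (1052, array([502.7, 462.7, 134.3]), np.float64(134.4), array([[502.7, 462.8, 134.4]]), 18.6)
weight (3551, array([502.4, 463.6, 125. ]), np.float64(125.2), array([[502.5, 463. , 125.2]]), 51.3)
thin pts 12 [503.40563325 514.36246438  48.6647416 ]
440 
460 [473.1 532. ]
480 [473.5 531.7]
500 [473.6 531.9]
far edge 525.7199278345482
eye (34, array([500. , 513. , 112.3]), np.float64(112.3), array([[500.4, 513.3, 112.3]]), 3.9)
thin (8, array([500.3, 510.4,  48. ]), np.float64(48.6), array([[500. , 510.1,  48.6]]), 1.4)
```

```bash
python3 -c "
from rig import bot
s=bot.sense();print(s['t'],s['tool_pos'],s['dq'].round(3));print(bot.finish_job())"
```

```text
11.2333 [502.38404353 412.44200901  85.11634127] [-0.002 -0.001 -0.001  0.     0.    -0.    -0.   ]
the job is handed in; nothing more can be done
None
```

The job is handed in at 11.2 s with the lever still gripped about 0.7 mm from its balance point. It is level, its holes measure within about 1 mm of straight above the posts (eye seen directly, boss worked out from the grip), and its underside is about 30 mm above the tips.

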